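Rock test on a bowed gel-casting table

ROBOT

A 7-joint arm with a two-finger parallel gripper is mounted at the origin on the work surface. World frame = base frame: x ahead of the robot, y to its left, z up, the work surface at z = 0. Lengths are in mm, angles in degrees, forces in N, time in s.
With the tool pointing down it reaches from about 400 to 875 mm from the base axis. Payload 6.5 kg.
Tool frame: the origin (TCP) lies between the finger pads; the fingertips stand 11 mm ahead of it and the grasp point (between the pads) lies 8 mm behind it; z points along the fingers, y is the direction in which the jaws open and shut (so a half turn about z gives the same grasp; the last joint's range is limited). The gripper opens to 85 mm and grips with 20 to 120 N. Pads are 22 mm wide; open, the fingers measure 114 mm over their backs; the gripper's body (76 mm by 85 mm) begins 54 mm behind the grasp point. The pads swing forward as they close: fully open they stand 13 mm farther back than shut.
Start: joints at [60.206, 30.733, -0.252, 88.115, 0.149, 61.152, -4.079], TCP at [284.945, -584.206, 242.29] pointing down, gripper open.
Joint ranges: [-154.64, 154.64], [-21.42, 123.67], [-72.66, 72.17], [13.99, 137.28], [-74.86, 254.86], [10.95, 109.41], [-158.01, 158.01]. Speed limits (degrees/s): [136.94, 136.94, 180, 180, 180, 180, 180].

INTERFACE

Orientations are given as a 3x3 rotation matrix whose columns are the frame's x, y, z axes.
In Python, from plant import env gives the robot as it stands.
- The arm moves only by the tool send_rows, never from a script. Its argument "moves" is text: rows parted by semicolons, each of 5 numbers parted by spaces: the opening, from 0 (shut) to 1 (fully open), then the shift along the tool's x, y, z in m, then the turn about the tool's z in units of 5 degrees (1.0 is 5 degrees). A call has 1 to 5 rows; each row shifts and turns the commanded pose from where the row before left it, along the tool's axes as they then stand; what a row does not reach is not made up. A row lasts 1/10 s, in which the tool goes at most 50 mm and 8.59 degrees, less where a joint would pass 70% of its speed; a pose out of reach is approached as far as the arm can. A call with a gripper value outside its range is refused whole. The fingers move at their own pace and stop on an object; "force" is the grip in N (left out, the last holds). Time passes only in rows, so rows that do not move let the fingers close. It gives the time, the measured TCP pose, the force and the opening at its end, in the units of the state.
- env.get_state(): the state, without advancing time (a new reading comes with each control period).
- env.camera(name): name is "scene" or "top"; returns the picture (400x640x3 uint8, red, green, blue); there is no depth.
- env.calibration(name): a dict with "K" (3x3 intrinsics, pixels), "dist" ([k1, k2, p1, p2, k3] as OpenCV has them; the pictures are not rectified), "R" (3x3) and "t" (3): a world point X has camera coordinates R X + t. Camera axes: x right, y down, z forward; pixel columns grow to the right and rows downward; lengths in mm; the calibration is good to about 2 mm. A picture is of the moment at which its call begins. calibration takes no time and is no camera call.
- env.sign_off(): hands the job in, once; it reports no verdict.
The state is a dict: "time": time; "q": joint angles; "qvel": joint speeds; "effort": joint torques, N m; "tcp_pos": TCP position; "tool_rot": TCP orientation; "wrist_force": force on the tool from outside, world axes, zero at the start; "moment": the same for the moment, N m; "grip_width": finger opening in mm.
Only numpy, scipy, OpenCV 4.12 (cv2) and the standard library are available. Lean on these libraries where they do the work, as an engineer would, in place of code of your own. Each camera call takes 0.05 s, during which the arm holds its last target.

TASK

Test the gel-casting table's bowed aluminium face: lay the long straightedge (not the short bar, which stays put) flat on the middle of the face, along the face's long side from left to right, without dropping it, and let go. Then push its left end down with closed fingers until it rocks onto the face, lift off so that it comes level, and do the same at its right end. Leave it lying level across the middle.

Things in the scene. Friction and masses are not known exactly. Their poses are not given: they have to be found in the camera images.
- straightedge_mid (a point): The long straightedge: plain aluminium bar with thin black end caps, 240 mm long, 28 mm wide, 22 mm high, 0.3 kg, lying flat on the bench to the right of the casting table. The point is its centre, 11 mm above its underside; x along its length, z up; same either way round. Press its ends on the top, about 110 mm from the centre.
- short_bar_mid (a point): The short bar, not to be used: same section and finish (28 mm wide, 22 mm high) but only 130 mm long, lying beside the straightedge; the two may swap places. This point is its centre, 11 mm above its underside; x along its length.
- face_mid (a point): Top centre of the fixed white gel-casting table's bare aluminium face, 60 mm above the bench. Face 160 mm (x, away from the robot) by 270 mm (y, to the robot's left); z up. Its middle strip, y -30 to +30 mm, is flat and level; beyond, it falls 3 deg to each side. A bar centred on it rests level; 1 to 2 N on an end sinks that end about 4 mm onto the slope, and it levels again when let go.

How it is judged:
By the outcome, as a careful person would: the job done as asked, in the order asked, and still so for the second after the job is handed in, with the robot touching nothing.
It also fails if it takes over 51 s, if anything falls off the work surface, if the arm or the gripper's body presses on something with over 40 N, if the wrist force passes 120 N, or if a joint passes its speed limit or range.

## Working session

There is one attempt and no reset: what is moved stays moved. The work goes in short steps, Python scripts to look and compute and a tool call to move; the robot and the scene stay as the last step left them, time stands still between calls to the robot, and variables do not carry over. Pictures are saved under pics/ and viewed, and the job is handed in when it is done.

Besides the shell and the picture viewer there is one more tool, called after "Request:" by a JSON object that holds its "name" and its "arguments", one argument or row to a line. send_rows: Moves the arm, as the interface text tells. Its arguments: {"type":"object","properties":{"moves":{"type":"string"},"force":{"type":"number"}},"required":["moves"]}

```bash
mkdir -p pics; ls; python3 - <<'E'
from plant import env
import cv2
for n in("scene","top"):
    cv2.imwrite(f"pics/{n}0.png",env.camera(n)[:,:,::-1]); c=env.calibration(n); print(n,c)
s=env.get_state(); print({k:s[k] for k in("time","tcp_pos","tool_rot","wrist_force","grip_width")})
E
```

```text
pics
scene {'K': array([[438.83049002,   0.        , 312.80811142],
       [  0.        , 438.83049002, 203.77960526],
       [  0.        ,   0.        ,   1.        ]]), 'dist': array([0.01242167, 0.        , 0.        , 0.        , 0.        ]), 'R': array([[ 0.19535469,  0.98073046, -0.00207717],
       [ 0.62960641, -0.12703657, -0.76645774],
       [-0.75195233,  0.14842331, -0.64229138]]), 't': array([  -2.90072797, -292.63026734, 1392.56997774])}
top {'K': array([[448.4973476 ,   0.        , 327.92940603],
       [  0.        , 448.4973476 , 199.23657527],
       [  0.        ,   0.        ,   1.        ]]), 'dist': array([-0.06724237,  0.        ,  0.        ,  0.        ,  0.        ]), 'R': array([[-0.07812624, -0.99693559,  0.00396404],
       [-0.96807238,  0.07491316, -0.23921515],
       [ 0.23818514, -0.02252646, -0.97095849]]), 't': array([-60.4628781 , 526.82534475, 727.91549002])}
{'time': 0.1, 'tcp_pos': array([ 284.7154072 , -583.70833581,  241.49935207]), 'tool_rot': array([[ 8.98760199e-01,  4.38439847e-01, -7.78220540e-04],
       [ 4.38440526e-01, -8.98759181e-01,  1.35671140e-03],
       [-1.04596516e-04, -1.56056163e-03, -9.99998777e-01]]), 'wrist_force': array([-0.1296593 ,  0.12136944,  0.11076278]), 'grip_width': 85.46442287929521}
```

View pics/scene0.png

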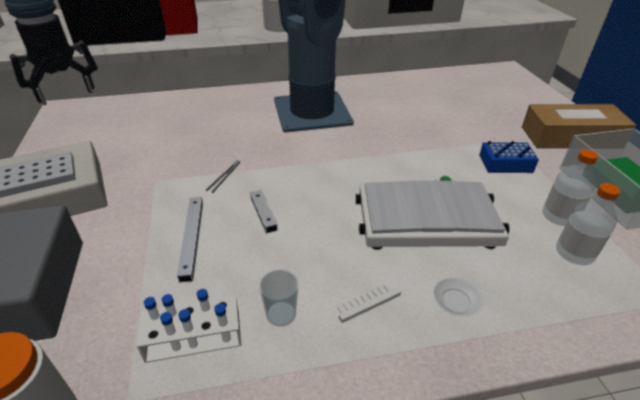

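View pics/top0.png

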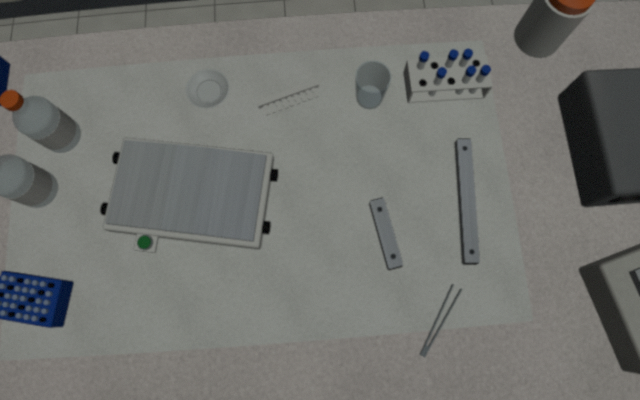

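The long bar runs from about (463,138) to (471,263) in the top view. The short bar is near (386,233) and the table face is centred near (190,190). I'll enlarge these to measure them.

```bash
python3 - <<'E'
import cv2
i=cv2.imread("pics/top0.png")
cv2.imwrite("pics/a.png",cv2.resize(i[125:275,430:500],None,fx=4,fy=4,interpolation=cv2.INTER_CUBIC))
cv2.imwrite("pics/b.png",cv2.resize(i[130:255,95:285],None,fx=4,fy=4,interpolation=cv2.INTER_CUBIC))
j=cv2.imread("pics/scene0.png")
cv2.imwrite("pics/c.png",cv2.resize(j[170:255,350:515],None,fx=4,fy=4,interpolation=cv2.INTER_CUBIC))
E
```

```text
(no output)
```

View pics/a.png

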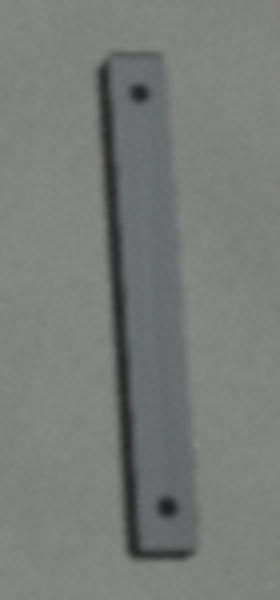

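View pics/b.png

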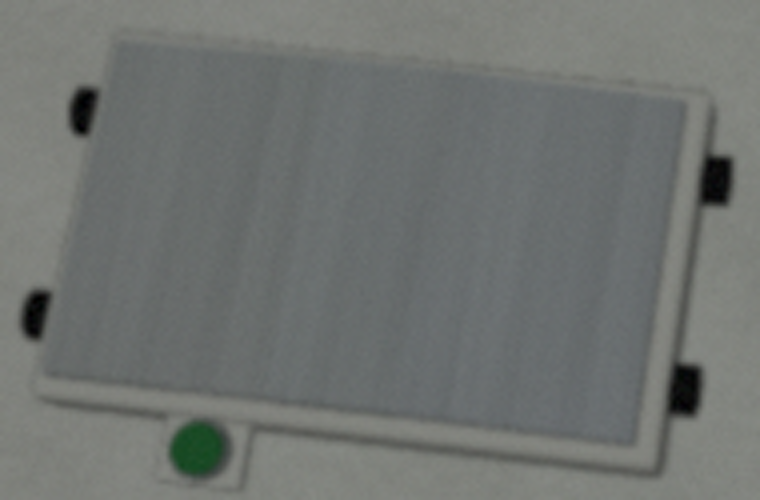

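View pics/c.png

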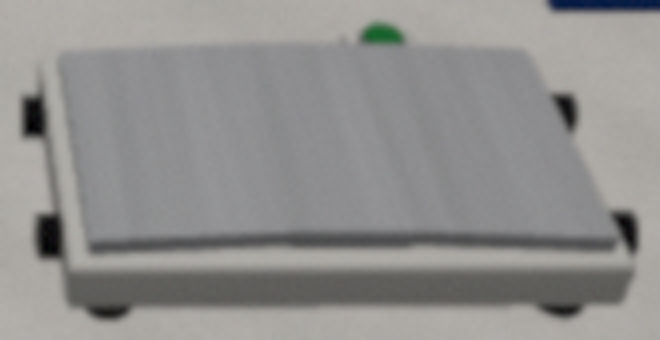

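Corners read in the enlarged crops: the face at (112,42), (687,100), (635,442), (42,378), and the bar at (108,55), (162,54), (195,552), (133,552). I'll fit the planar poses from these.

```bash
cat > h.py <<'E'
from plant import env
import numpy as np, cv2
from scipy.optimize import least_squares
def proj(n,X):
    c=env.calibration(n); return cv2.projectPoints(np.float64(X).reshape(-1,3),cv2.Rodrigues(c["R"])[0],c["t"],c["K"],c["dist"])[0][:,0]
def fit(obs,x0):  # obs: list (cam, pixels, local pts)
    def f(p):
        a=np.radians(p[2]);R=np.array([[np.cos(a),-np.sin(a),0],[np.sin(a),np.cos(a),0],[0,0,1]])
        return np.concatenate([(proj(n,np.array(L)@R.T+[p[0],p[1],0])-px).ravel() for n,px,L in obs])
    r=least_squares(f,x0,x_scale=[10,10,1]); return r.x,np.round(r.fun.reshape(-1,2),1).tolist()
def crop(p,x,y,s=4): return (np.array(p,float)+.5)/s-.5+[x,y]
E
python3 - <<'E'
from h import *
zc=54.5
Lt=[[80,135,zc],[80,-135,zc],[-80,-135,zc],[-80,135,zc]]
t=crop([(112,42),(687,100),(635,442),(42,378)],95,130)
s=crop([(527,50),(60,52),(90,239),(615,235)],350,170)
Ls=[[-80,135,zc],[-80,-135,zc],[80,-135,zc],[80,135,zc]]
for o in([("top",t,Lt)],[("scene",s,Ls)],[("top",t,Lt),("scene",s,Ls)]): print("face",*fit(o,[600,100,0]))
b=crop([(108,55),(162,54),(195,552),(133,552)],430,125)
Lb=[[120,14,22],[120,-14,22],[-120,-14,22],[-120,14,22]]
print("bar",*fit([("top",b,Lb)],[600,-300,0]))
print(proj("scene",[[600,-300,22]]))
E
```

```text
face [562.29496324 153.08842896 -10.40639295] [[1.0, 0.4], [-0.7, -0.4], [-0.1, 0.1], [-0.2, -0.0]]
face [562.2852661  150.98929379 -11.06787295] [[-0.4, -0.6], [-0.3, -0.6], [-0.4, 0.1], [1.0, 0.6]]
face [562.07151612 152.29747832 -10.59895173] [[1.6, 0.3], [-0.1, -0.1], [0.2, 0.5], [0.2, -0.2], [-0.4, -1.0], [0.0, -0.4], [0.6, 0.3], [1.7, 0.1]]
bar [ 512.41118156 -362.82453139   -5.43741564] [[-0.4, -0.1], [0.3, 0.5], [-0.1, -0.1], [0.2, -0.3]]
[[223.2872337  256.70156978]]
```

```bash
cat >> h.py <<'E'
def go(x,y,z,yaw=None):
    s=env.get_state(); R=s["tool_rot"]; d=R.T@(np.array([x,y,z])-s["tcp_pos"])
    a=np.degrees(np.arctan2(R[1,0],R[0,0])); 
    print("t",s["time"],"pos",s["tcp_pos"].round(1),"toolx yaw",a.round(2),"tiltz",R[:,2].round(4),"F",s["wrist_force"].round(2),"w",round(s["grip_width"],1),"q7",s["q"][6].round(1))
    print("shift mm",d.round(1),"len",np.linalg.norm(d).round(1), "turn units",None if yaw is None else round((-(yaw-a+90)%180-90 if 0 else -(((yaw-a+90)%180)-90))/5,2))
def ray(n,u,v,z):
    c=env.calibration(n); p=cv2.undistortPoints(np.float64([[[u,v]]]),c["K"],c["dist"])[0,0]
    C=-c["R"].T@c["t"]; d=c["R"].T@[p[0],p[1],1]; return C+d*(z-C[2])/d[2]
E
python3 - <<'E'
from h import *
go(512.4,-362.8,120,-5.4)
for n,u,v in(("top",57,195),("top",80,140),("scene",583,268),("scene",565,222),("top",386,233),("top",488,100)): print(n,u,v,ray(n,u,v,0).round(0))
for z in (100,150): print("capz",z,ray("scene",587,155,z).round(0),ray("scene",608,190,z).round(0),ray("top",11,100,z).round(0))
a=np.radians(-5.44);R=np.array([[np.cos(a),-np.sin(a),0],[np.sin(a),np.cos(a),0],[0,0,1]])
print(proj("scene",np.array([[120,14,22],[120,-14,22],[-120,-14,22],[-120,14,22]])@R.T+[512.4,-362.8,0]).round(1))
E
```

```text
t 0.1 pos [ 284.7 -583.7  241.5] toolx yaw 26.0 tiltz [-8.0e-04  1.4e-03 -1.0e+00] F [-0.13  0.12  0.11] w 85.5 q7 -4.1
shift mm [301.5 -98.5 121.6] len 339.7 turn units 6.28
top 57 195 [586. 427.   0.]
top 80 140 [698. 387.   0.]
scene 583 268 [752. 407.   0.]
scene 565 222 [622. 458.   0.]
top 386 233 [ 463. -207.    0.]
top 488 100 [ 720. -447.    0.]
capz 100 [518. 547. 100.] [642. 503. 100.] [746. 470. 100.]
capz 150 [580. 478. 150.] [694. 437. 150.] [718. 433. 150.]
[[192.4 273.6]
 [177.6 274.8]
 [191.3 196.7]
 [203.5 196. ]]
```

```bash
python3 - <<'E'
import cv2
j=cv2.imread("pics/scene0.png")
cv2.imwrite("pics/d.png",cv2.resize(j[190:290,165:225],None,fx=6,fy=6,interpolation=cv2.INTER_CUBIC))
E
```

```text
(no output)
```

View pics/d.png

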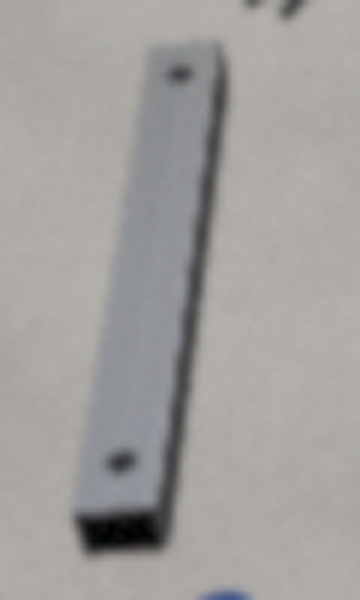

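The scene view puts the bar about 1.3 px further from the robot and to the right than the top-only fit does. That is within calibration tolerance, so I'll use (514, -364).

Request:
{"name": "send_rows", "arguments": {
  "moves": "1 0.0435 -0.014 0 0; 1 0.0435 -0.014 0 0; 1 0.0435 -0.014 0 0; 1 0.0435 -0.014 0 0; 1 0.0435 -0.014 0 0"
}}

```text
time: 0.6
tcp_pos: [450.6, -424.4, 242.0]
tool_rot: [[0.899, 0.438, -0.001], [0.438, -0.899, 0.0], [-0.0, -0.001, -1.0]]
wrist_force: [1.1, -0.4, 0.1]
grip_width: 85.2
```

Request:
{"name": "send_rows", "arguments": {
  "moves": "1 0.0435 -0.014 0 0; 1 0.0435 -0.014 0.02 0; 1 0 0 0.03 1.57; 1 0 0 0.03 1.57; 1 0 0 0.03 1.57"
}}

```text
time: 1.1
tcp_pos: [515.6, -362.1, 130.9]
tool_rot: [[0.999, 0.038, -0.001], [0.038, -0.999, 0.0], [-0.001, -0.0, -1.0]]
wrist_force: [0.4, 0.3, -0.8]
grip_width: 85.4
```

Request:
{"name": "send_rows", "arguments": {
  "moves": "1 0 0 0 1.57; 1 0 0 0 0; 1 0 0 0 0"
}}

```text
time: 1.4
tcp_pos: [515.9, -362.7, 132.5]
tool_rot: [[0.996, -0.09, 0.0], [-0.09, -0.996, -0.0], [0.0, 0.0, -1.0]]
wrist_force: [-0.8, -0.7, -0.2]
grip_width: 85.3
```

```bash
python3 - <<'E'
from h import *
for n in ("scene","top"): cv2.imwrite(f"pics/{n}1.png",env.camera(n)[:,:,::-1])
go(514,-364,60,-5.4)
E
```

```text
t 1.5 pos [ 516.1 -363.   133. ] toolx yaw -5.25 tiltz [ 1.2e-03 -7.0e-04 -1.0e+00] F [ 0.33 -0.38  0.6 ] w 85.5 q7 -62.3
shift mm [-2.1  1.2 73. ] len 73.1 turn units 0.03
```

View pics/scene1.png

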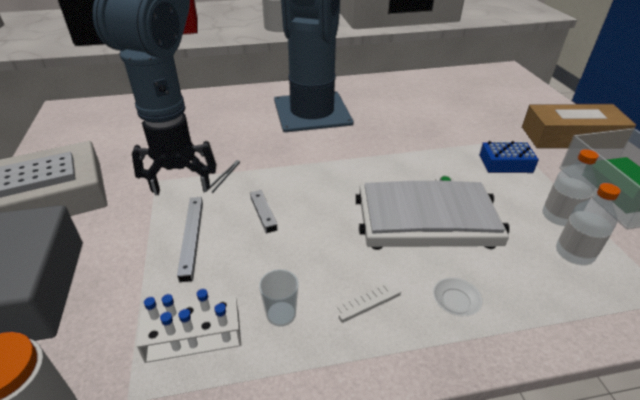

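Request:
{"name": "send_rows", "arguments": {
  "moves": "1 -0.002 0.001 0.03 0; 1 0 0 0.03 0; 1 0 0 0.025 0; 1 0 0 0.015 0; 1 0 0 0 0"
}}

```text
time: 2.0
tcp_pos: [512.5, -362.8, 30.8]
tool_rot: [[0.996, -0.093, -0.002], [-0.093, -0.996, 0.002], [-0.003, -0.002, -1.0]]
wrist_force: [-1.2, 0.9, 0.0]
grip_width: 85.5
```

```bash
python3 - <<'E'
from h import *
for n in ("scene","top"): cv2.imwrite(f"pics/{n}2.png",env.camera(n)[:,:,::-1])
i=cv2.imread("pics/scene2.png")[150:300,110:260]; cv2.imwrite("pics/e.png",cv2.resize(i,None,fx=4,fy=4))
go(514,-364,15,-5.4)
E
```

```text
t 2.1 pos [ 514.2 -363.9   33.2] toolx yaw -5.38 tiltz [ 1.2e-03 -7.0e-04 -1.0e+00] F [-0.16 -0.25  0.36] w 85.5 q7 -61.9
shift mm [-0.2  0.1 18.2] len 18.2 turn units 0.0
```

View pics/e.png

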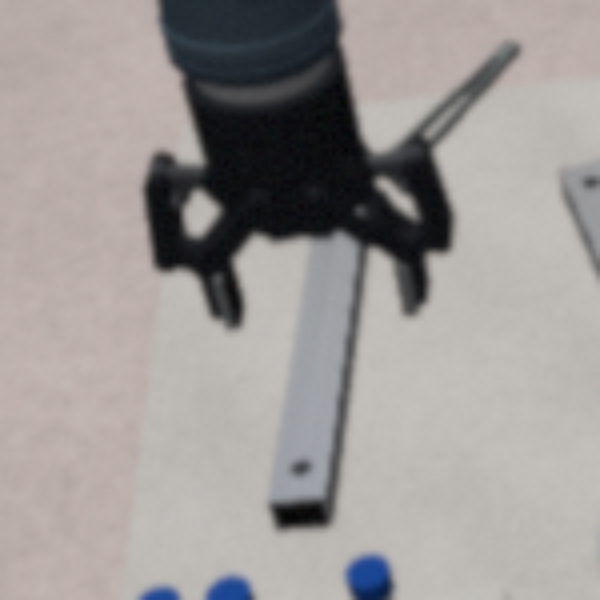

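The bar sits between the open fingers. I'll descend and close.

Request:
{"name": "send_rows", "arguments": {
  "moves": "1 0 0 0.01 0; 1 0 0 0.008 0; 1 0 0 0 0; 0.4 0 0 0 0; 0.4 0 0 0 0",
  "force": 50
}}

```text
time: 2.6
tcp_pos: [513.7, -363.6, 14.5]
tool_rot: [[0.996, -0.094, 0.0], [-0.094, -0.996, -0.0], [0.0, 0.0, -1.0]]
wrist_force: [-0.2, 0.9, -0.1]
grip_width: 59.2
```

Request:
{"name": "send_rows", "arguments": {
  "moves": "0.2 0 0 0 0; 0.2 0 0 0 0; 0.1 0 0 0 0; 0.1 0 0 0 0; 0.1 0 0 0 0"
}}

```text
time: 3.1
tcp_pos: [514.0, -364.1, 14.9]
tool_rot: [[0.996, -0.094, 0.001], [-0.094, -0.996, -0.001], [0.001, 0.001, -1.0]]
wrist_force: [-0.3, -0.9, 5.0]
grip_width: 27.0
```

Request:
{"name": "send_rows", "arguments": {
  "moves": "0.1 0 0 0 0; 0.1 0 0 0 0; 0.1 0 0 0 0"
}}

```text
time: 3.4
tcp_pos: [514.0, -364.1, 15.0]
tool_rot: [[0.996, -0.094, 0.001], [-0.094, -0.996, -0.001], [0.001, 0.001, -1.0]]
wrist_force: [-0.8, -0.5, 6.1]
grip_width: 26.8
```

```bash
python3 - <<'E'
from h import *
go(514,-364,15,-5.4)
s=env.get_state(); print(s["wrist_force"],s["moment"])
E
```

```text
t 3.4 pos [ 514.  -364.1   15. ] toolx yaw -5.41 tiltz [ 0.001  -0.0011 -1.    ] F [-0.79 -0.5   6.11] w 26.8 q7 -61.9
shift mm [ 0.  -0.1 -0. ] len 0.2 turn units -0.0
[-0.79129181 -0.504275    6.11266577] [-0.23972849  0.10076484  0.00802447]
```

Request:
{"name": "send_rows", "arguments": {
  "moves": "0.1 0 0 -0.01 0; 0.1 0 0 -0.03 0; 0.1 0 0 -0.04 0; 0.1 0 0 -0.04 0; 0.1 0 0 -0.02 0"
}}

```text
time: 3.9
tcp_pos: [514.5, -363.7, 157.8]
tool_rot: [[0.996, -0.094, 0.003], [-0.094, -0.996, -0.001], [0.003, 0.001, -1.0]]
wrist_force: [-0.3, -0.5, -3.6]
grip_width: 27.1
```

Request:
{"name": "send_rows", "arguments": {
  "moves": "0.1 0 0 0 0; 0.1 0 0 0 0; 0.1 0 0 0 0"
}}

```text
time: 4.2
tcp_pos: [512.2, -362.3, 152.1]
tool_rot: [[0.996, -0.094, -0.003], [-0.094, -0.996, 0.002], [-0.004, -0.002, -1.0]]
wrist_force: [0.2, 0.2, -3.1]
grip_width: 27.1
```

```bash
python3 - <<'E'
from h import *
for n in ("scene","top"): cv2.imwrite(f"pics/{n}3.png",env.camera(n)[:,:,::-1])
i=cv2.imread("pics/scene3.png")[50:290,90:330]; cv2.imwrite("pics/f.png",cv2.resize(i,None,fx=2.4,fy=2.4))
go(562,152.5,155,-10.5+90)
s=env.get_state(); print(s["wrist_force"],s["moment"])
E
```

```text
t 4.3 pos [ 512.5 -362.6  152.3] toolx yaw -5.39 tiltz [-0.003   0.0019 -1.    ] F [-0.59  0.72 -2.68] w 26.8 q7 -62.3
shift mm [   0.9 -517.5   -1.9] len 517.5 turn units -16.98
[-0.58887286  0.72464671 -2.67583445] [ 0.04041351  0.00609721 -0.0062859 ]
```

View pics/f.png

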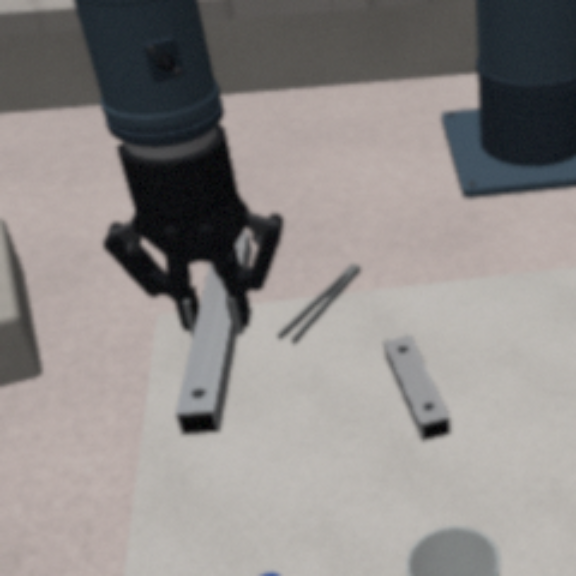

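Request:
{"name": "send_rows", "arguments": {
  "moves": "0.1 0 -0.02 0 0; 0.1 0 -0.04 0 0; 0.1 0 -0.04 0 0; 0.1 0 -0.04 0 0; 0.1 0 -0.04 0 0"
}}

```text
time: 4.8
tcp_pos: [529.9, -182.5, 153.3]
tool_rot: [[0.996, -0.094, -0.002], [-0.094, -0.996, 0.0], [-0.002, -0.0, -1.0]]
wrist_force: [1.2, 0.0, -3.7]
grip_width: 26.9
```

Request:
{"name": "send_rows", "arguments": {
  "moves": "0.1 0 -0.04 0 0; 0.1 0 -0.04 0 0; 0.1 0 -0.04 0 0; 0.1 0 -0.04 0 0; 0.1 0 -0.04 0 0"
}}

```text
time: 5.3
tcp_pos: [548.7, 16.4, 153.3]
tool_rot: [[0.996, -0.094, -0.002], [-0.094, -0.996, -0.0], [-0.002, 0.0, -1.0]]
wrist_force: [-0.2, -0.1, -3.7]
grip_width: 27.0
```

Request:
{"name": "send_rows", "arguments": {
  "moves": "0.1 0 -0.04 0 0; 0.1 0 -0.04 0 0; 0.1 0 -0.04 0 0; 0.1 0 -0.0175 0 0; 0.1 0 0 0 0"
}}

```text
time: 5.8
tcp_pos: [561.4, 156.0, 153.3]
tool_rot: [[0.996, -0.089, -0.001], [-0.089, -0.996, 0.002], [-0.001, -0.002, -1.0]]
wrist_force: [-0.3, -0.0, -3.8]
grip_width: 26.8
```

Request:
{"name": "send_rows", "arguments": {
  "moves": "0.1 0 0 0 -0.7; 0.1 0 0 0 -1.3; 0.1 0 0 0 -1.4; 0.1 0 0 0 -1.4; 0.1 0 0 0 -1.4"
}}

```text
time: 6.3
tcp_pos: [561.9, 149.6, 153.4]
tool_rot: [[0.901, 0.435, -0.002], [0.435, -0.901, -0.002], [-0.002, 0.001, -1.0]]
wrist_force: [-0.6, -0.2, -3.7]
grip_width: 26.9
```

Request:
{"name": "send_rows", "arguments": {
  "moves": "0.1 0 0 0 -1.4; 0.1 0 0 0 -1.4; 0.1 0 0 0 -1.4; 0.1 0 0 0 -1.4; 0.1 0 0 0 -1.4"
}}

```text
time: 6.8
tcp_pos: [562.0, 149.5, 153.4]
tool_rot: [[0.488, 0.873, -0.002], [0.873, -0.488, -0.002], [-0.002, -0.001, -1.0]]
wrist_force: [0.5, 0.6, -2.8]
grip_width: 26.7
```

Request:
{"name": "send_rows", "arguments": {
  "moves": "0.1 0 0 0 -1.4; 0.1 0 0 0 -1.4; 0.1 0 0 0 -1; 0.1 0 0 0 0; 0.1 0 0 0 0"
}}

```text
time: 7.3
tcp_pos: [562.1, 150.3, 153.7]
tool_rot: [[0.184, 0.983, -0.001], [0.983, -0.184, -0.001], [-0.001, -0.001, -1.0]]
wrist_force: [0.9, 0.1, -3.2]
grip_width: 27.0
```

```bash
python3 - <<'E'
from h import *
for n in ("scene","top"): cv2.imwrite(f"pics/{n}4.png",env.camera(n)[:,:,::-1])
go(562,152.5,85,-10.5+90)
s=env.get_state(); print(s["wrist_force"],s["moment"])
i=cv2.vconcat([cv2.imread(f"pics/{n}4.png")[100:400] for n in("scene","top")]);cv2.imwrite("pics/g.png",i)
E
```

```text
t 7.4 pos [562.1 151.  154. ] toolx yaw 79.46 tiltz [-5.e-04 -6.e-04 -1.e+00] F [-0.1   0.14 -2.28] w 26.7 q7 -42.2
shift mm [ 1.4 -0.4 69. ] len 69.0 turn units -0.01
[-0.09759577  0.14433095 -2.28257571] [ 0.04239543  0.02182591 -0.00696364]
```

View pics/g.png

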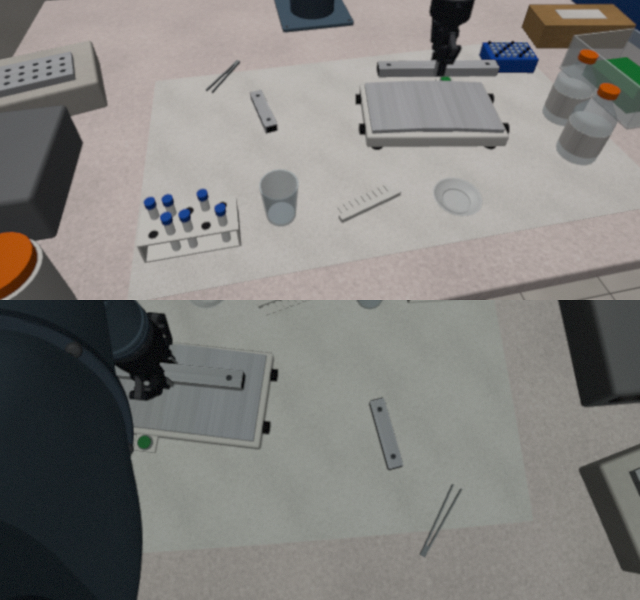

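The bar is held level over the table, spanning about (378..497, 168) in the scene view. I'll lower it.

Request:
{"name": "send_rows", "arguments": {
  "moves": "0.1 0.001 0 0.015 0; 0.1 0 0 0.025 0; 0.1 0 0 0.02 0; 0.1 0 0 0.01 0; 0.1 0 0 0 0"
}}

```text
time: 7.9
tcp_pos: [561.0, 152.4, 82.3]
tool_rot: [[0.181, 0.984, -0.003], [0.984, -0.181, -0.001], [-0.002, -0.003, -1.0]]
wrist_force: [-0.4, 0.0, -2.4]
grip_width: 27.0
```

Request:
{"name": "send_rows", "arguments": {
  "moves": "0.1 0 0 0.002 0; 0.1 0 0 0 0; 0.1 0 0 0 0"
}}

```text
time: 8.2
tcp_pos: [563.1, 152.9, 83.1]
tool_rot: [[0.181, 0.984, 0.001], [0.984, -0.181, 0.0], [0.001, 0.001, -1.0]]
wrist_force: [-0.2, -0.7, -3.8]
grip_width: 26.8
```

```bash
python3 - <<'E'
from h import *
cv2.imwrite("pics/scene5.png",env.camera("scene")[:,:,::-1])
go(562,152.5,75,-10.5+90)
s=env.get_state(); print(s["wrist_force"],s["moment"])
i=cv2.imread("pics/scene5.png")[130:260,345:520]; cv2.imwrite("pics/g5.png",cv2.resize(i,None,fx=4,fy=4,interpolation=cv2.INTER_CUBIC))
E
```

```text
t 8.25 pos [563.  152.9  83. ] toolx yaw 79.59 tiltz [ 1.3e-03  4.0e-04 -1.0e+00] F [-0.47  0.47 -3.2 ] w 26.7 q7 -44.6
shift mm [-0.6 -0.9  8. ] len 8.1 turn units 0.02
[-0.46795632  0.46615993 -3.20109267] [ 0.03188106 -0.00540398 -0.06426805]
```

View pics/g5.png

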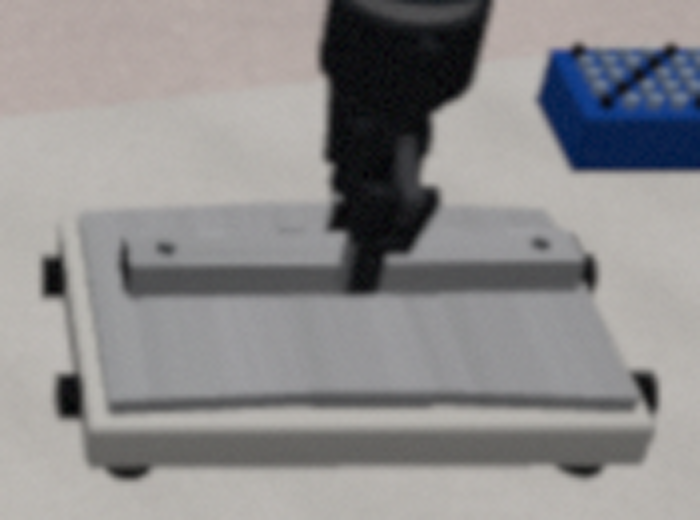

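Request:
{"name": "send_rows", "arguments": {
  "moves": "0.1 -0.0005 -0.001 0.003 0; 0.1 0 0 0.002 0; 0.1 0 0 0.001 0; 0.1 0 0 0 0; 0.1 0 0 0 0"
}}

```text
time: 8.75
tcp_pos: [561.4, 152.5, 76.3]
tool_rot: [[0.18, 0.984, -0.0], [0.984, -0.18, -0.0], [-0.0, -0.0, -1.0]]
wrist_force: [0.4, -0.1, -2.5]
grip_width: 26.9
```

Request:
{"name": "send_rows", "arguments": {
  "moves": "0.1 0 0 0.001 0; 0.1 0 0 0 0"
}}

```text
time: 8.95
tcp_pos: [561.3, 152.4, 75.2]
tool_rot: [[0.181, 0.984, -0.0], [0.984, -0.181, -0.0], [-0.0, -0.0, -1.0]]
wrist_force: [0.4, -0.6, -3.4]
grip_width: 27.2
```

Request:
{"name": "send_rows", "arguments": {
  "moves": "0.1 0 0 0.001 0; 0.1 0 0 0 0"
}}

```text
time: 9.15
tcp_pos: [561.4, 152.4, 74.9]
tool_rot: [[0.181, 0.984, 0.0], [0.984, -0.181, -0.0], [-0.0, 0.0, -1.0]]
wrist_force: [-3.5, -1.4, 4.9]
grip_width: 27.1
```

Contact came at z of about 75, with Fz going from -3.4 to +4.9. I'll release.

Request:
{"name": "send_rows", "arguments": {
  "moves": "0.36 0 0 0 0; 0.38 0 0 0 0; 0.42 0 0 0 0; 0.5 0 0 0 0; 0.6 0 0 0 0"
}}

```text
time: 9.65
tcp_pos: [561.4, 152.5, 74.3]
tool_rot: [[0.18, 0.984, 0.0], [0.984, -0.18, 0.0], [0.0, 0.0, -1.0]]
wrist_force: [-0.1, -0.7, -0.2]
grip_width: 51.3
```

Request:
{"name": "send_rows", "arguments": {
  "moves": "0.7 0 0 0 0; 0.7 0 0 0 0; 0.7 0 0 -0.01 0; 0.7 0 0 -0.03 0; 0.7 0 0 -0.04 0"
}}

```text
time: 10.15
tcp_pos: [560.1, 152.1, 154.3]
tool_rot: [[0.18, 0.984, -0.003], [0.984, -0.18, -0.001], [-0.001, -0.003, -1.0]]
wrist_force: [-0.1, 0.1, -0.2]
grip_width: 59.6
```

Request:
{"name": "send_rows", "arguments": {
  "moves": "0 0 0 -0.03 0; 0 0 0 0 0; 0 0 0 0 0"
}}

```text
time: 10.45
tcp_pos: [561.7, 152.4, 185.3]
tool_rot: [[0.181, 0.984, 0.002], [0.984, -0.181, 0.0], [0.001, 0.002, -1.0]]
wrist_force: [-0.1, 0.6, -0.9]
grip_width: 16.3
```

```bash
python3 - <<'E'
from h import *
for n in ("scene","top"): cv2.imwrite(f"pics/{n}6.png",env.camera(n)[:,:,::-1])
go(562,152.5,120,-10.5+90)
i=cv2.imread("pics/scene6.png")[130:260,345:520]; cv2.imwrite("pics/g6.png",cv2.resize(i,None,fx=4,fy=4,interpolation=cv2.INTER_CUBIC))
E
```

```text
t 10.55 pos [560.6 152.  183.4] toolx yaw 79.6 tiltz [-1.7e-03 -7.0e-04 -1.0e+00] F [ 0.26  0.22 -0.09] w 1.7 q7 -41.4
shift mm [ 0.8  1.4 63.4] len 63.4 turn units 0.02
```

View pics/g6.png

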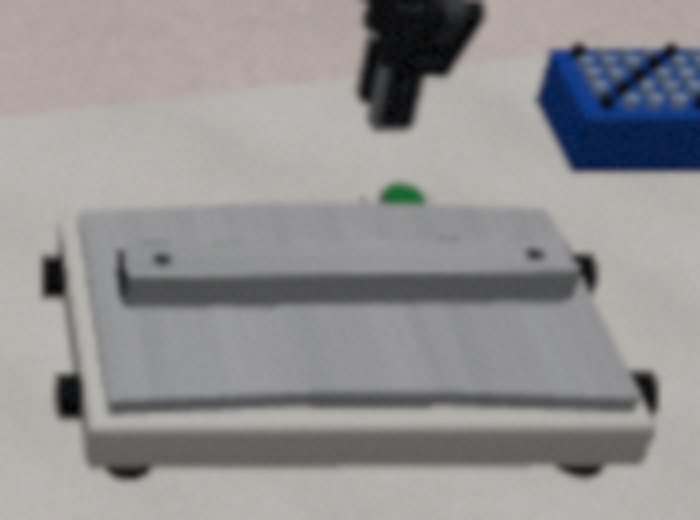

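View pics/top6.png

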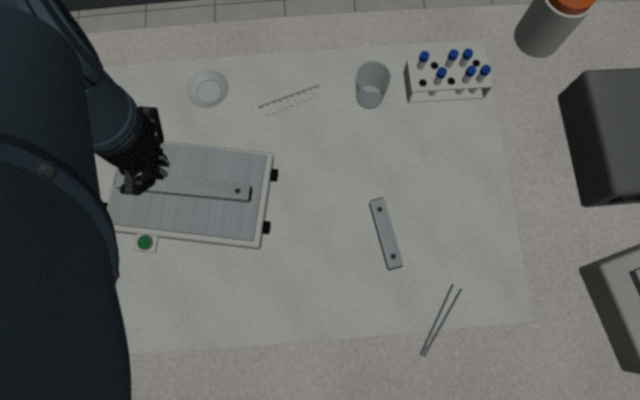

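The bar lies on the face at about (125..577, 275) in the crop, spanning left to right. I'll measure its centring.

```bash
python3 - <<'E'
from h import *
c=lambda p:crop(p,345,130)
L=[[-120,14-28*1,82],[-120,-14,60]]
# bar local: x along (+x -> world +y, yaw~79.5): front(world +x) side is local -y
px=c([(130,277),(575,275),(130,302),(573,299),(122,248)])
L=[[-120,-14,82],[120,-14,82],[-120,-14,60],[120,-14,60],[-120,14,82]]
print("bar",*fit([("scene",px,L)],[562,152,79.5]))
t=[[-80,135,54.5],[-80,-135,54.5],[80,-135,54.5],[80,135,54.5]]
print("face",*fit([("scene",c([(546,210),(78,212),(110,401),(635,400)]),t)],[562,152,-10.5]))
i=cv2.imread("pics/top6.png")
cv2.imwrite("pics/b6.png",cv2.resize(i[130:255,95:285],None,fx=4,fy=4,interpolation=cv2.INTER_CUBIC))
E
```

```text
bar [561.09540089 151.61640293  79.8918121 ] [[-0.2, -0.2], [1.7, -1.3], [-1.1, 1.5], [-0.4, 0.6], [0.1, -1.1]]
face [563.73174386 149.97315269 -11.09308534] [[-0.2, -0.1], [0.0, -0.2], [-0.7, 0.1], [0.9, -0.1]]
```

View pics/b6.png

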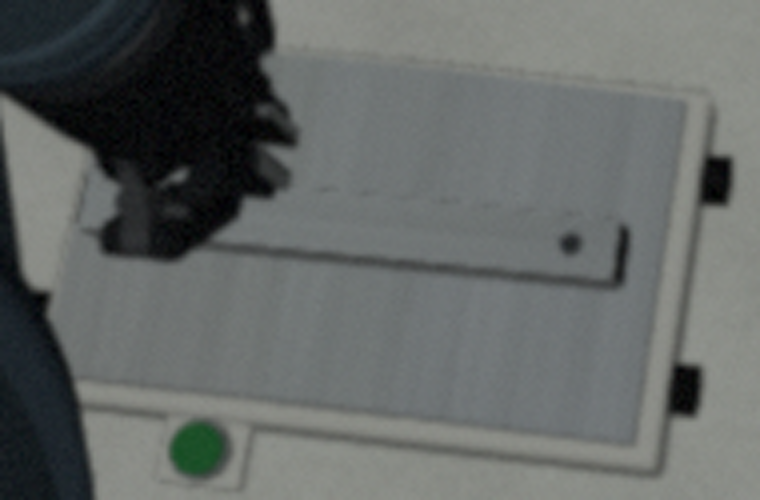

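The bar is centred to within about 3 mm and parallel to the face. Next I'll press the left (+y) end.

Request:
{"name": "send_rows", "arguments": {
  "moves": "0 0.03 0 0.01 0; 0 0.04 0 0.02 0; 0 0.03 0 0.02 0; 0 0.01 0 0.015 0; 0 0 0 0.01 0"
}}

```text
time: 11.05
tcp_pos: [579.5, 261.8, 106.7]
tool_rot: [[0.178, 0.984, -0.003], [0.984, -0.178, -0.001], [-0.001, -0.003, -1.0]]
wrist_force: [0.2, -0.9, -0.1]
grip_width: 0.2
```

Request:
{"name": "send_rows", "arguments": {
  "moves": "0 0 0 0 0; 0 0 0 0 0; 0 0 0 0 0"
}}

```text
time: 11.35
tcp_pos: [582.1, 259.1, 110.2]
tool_rot: [[0.182, 0.983, 0.001], [0.983, -0.182, -0.0], [-0.0, 0.001, -1.0]]
wrist_force: [0.4, -0.7, -0.8]
grip_width: -0.3
```

```bash
python3 - <<'E'
from h import *
for n in ("scene",): cv2.imwrite(f"pics/{n}7.png",env.camera(n)[:,:,::-1])
go(561.3+108*.18,152+108*.984,93,79.6)
i=cv2.imread("pics/scene7.png")[130:260,345:520]; cv2.imwrite("pics/g7.png",cv2.resize(i,None,fx=4,fy=4,interpolation=cv2.INTER_CUBIC))
E
```

```text
t 11.4 pos [582.  259.5 110.3] toolx yaw 79.51 tiltz [ 0.0014 -0.     -1.    ] F [-0.07  0.22  0.63] w 0.1 q7 -51.9
shift mm [-1.4 -1.1 17.3] len 17.4 turn units -0.02
```

View pics/g7.png

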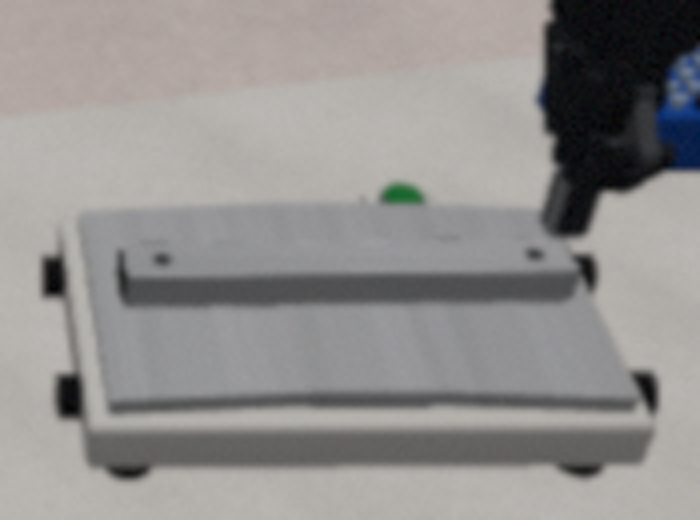

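```bash
python3 - <<'E'
from h import *
u=np.array([.18,.984,0]);v=np.array([.984,-.18,0])
P=np.array([582,259.5,99.])
C=np.array([561.3,152,82])
q=lambda X:((proj("scene",X)-[345,130]+.5)*4-.5).round(0).tolist()
print(q([P,P+11*u,P-11*u,P-[0,0,17]])); print(q([C+120*u+14*v,C+120*u-14*v,C-120*u+14*v,C-120*u-14*v,C+108*u]))
E
```

```text
[[563.0, 230.0], [584.0, 230.0], [542.0, 231.0], [555.0, 255.0]]
[[583.0, 271.0], [566.0, 238.0], [130.0, 276.0], [123.0, 243.0], [552.0, 254.0]]
```

Request:
{"name": "send_rows", "arguments": {
  "moves": "0 -0.003 -0.001 0.006 0; 0 0 0 0.006 0; 0 0 0 0.002 0; 0 0 0 0 0; 0 0 0 0 0"
}}

```text
time: 11.9
tcp_pos: [579.7, 258.0, 95.2]
tool_rot: [[0.18, 0.984, -0.0], [0.984, -0.18, 0.0], [0.0, -0.0, -1.0]]
wrist_force: [-0.7, -0.2, -1.1]
grip_width: -0.1
```

Request:
{"name": "send_rows", "arguments": {
  "moves": "0 0 0 0.001 0; 0 0 0 0 0"
}}

```text
time: 12.1
tcp_pos: [579.7, 258.0, 94.3]
tool_rot: [[0.18, 0.984, 0.0], [0.984, -0.18, 0.0], [0.0, 0.0, -1.0]]
wrist_force: [0.8, -0.9, 0.2]
grip_width: 0.3
```

Request:
{"name": "send_rows", "arguments": {
  "moves": "0 0 0 0.001 0; 0 0 0 0 0"
}}

```text
time: 12.3
tcp_pos: [579.7, 257.9, 93.2]
tool_rot: [[0.18, 0.984, 0.0], [0.984, -0.18, 0.0], [0.0, 0.0, -1.0]]
wrist_force: [0.4, 0.2, -0.5]
grip_width: 0.1
```

Request:
{"name": "send_rows", "arguments": {
  "moves": "0 0 0 0.001 0; 0 0 0 0 0"
}}

```text
time: 12.5
tcp_pos: [579.8, 258.1, 92.4]
tool_rot: [[0.18, 0.984, 0.0], [0.984, -0.18, 0.0], [0.0, 0.0, -1.0]]
wrist_force: [0.2, -0.5, 1.8]
grip_width: 0.2
```

Request:
{"name": "send_rows", "arguments": {
  "moves": "0 0 0 0.001 0; 0 0 0 0 0"
}}

```text
time: 12.7
tcp_pos: [579.8, 258.3, 91.4]
tool_rot: [[0.18, 0.984, 0.0], [0.984, -0.18, 0.001], [0.001, 0.0, -1.0]]
wrist_force: [1.2, 1.3, 1.1]
grip_width: -0.2
```

Contact came at z of about 92.7. I'll keep pressing.

Request:
{"name": "send_rows", "arguments": {
  "moves": "0 0 0 0.001 0; 0 0 0 0.001 0; 0 0 0 0 0"
}}

```text
time: 13.0
tcp_pos: [579.9, 258.3, 89.5]
tool_rot: [[0.18, 0.984, 0.0], [0.984, -0.18, 0.001], [0.001, 0.0, -1.0]]
wrist_force: [0.1, 1.7, 2.5]
grip_width: -0.2
```

Request:
{"name": "send_rows", "arguments": {
  "moves": "0 0 0 0.001 0; 0 0 0 0 0"
}}

```text
time: 13.2
tcp_pos: [579.9, 258.4, 89.3]
tool_rot: [[0.18, 0.984, 0.001], [0.984, -0.18, 0.001], [0.001, 0.001, -1.0]]
wrist_force: [-2.4, 1.2, 8.7]
grip_width: 0.2
```

Request:
{"name": "send_rows", "arguments": {
  "moves": "0 0 0 0.001 0; 0 0 0 0 0"
}}

```text
time: 13.4
tcp_pos: [580.0, 258.4, 89.2]
tool_rot: [[0.18, 0.984, 0.001], [0.984, -0.18, 0.0], [0.0, 0.001, -1.0]]
wrist_force: [-4.4, -0.7, 16.8]
grip_width: 0.2
```

```bash
python3 - <<'E'
from h import *
for n in ("scene",): cv2.imwrite(f"pics/{n}8.png",env.camera(n)[:,:,::-1])
go(561.3+108*.18,152+108*.984,93,79.6)
i=cv2.imread("pics/scene8.png")[130:260,345:520]; cv2.imwrite("pics/g8.png",cv2.resize(i,None,fx=4,fy=4,interpolation=cv2.INTER_CUBIC))
E
```

```text
t 13.45 pos [579.9 258.4  89.2] toolx yaw 79.6 tiltz [ 8.e-04  3.e-04 -1.e+00] F [-2.9  -0.19 16.62] w -0.2 q7 -52.4
shift mm [ 0.   0.8 -3.8] len 3.9 turn units 0.0
```

View pics/g8.png

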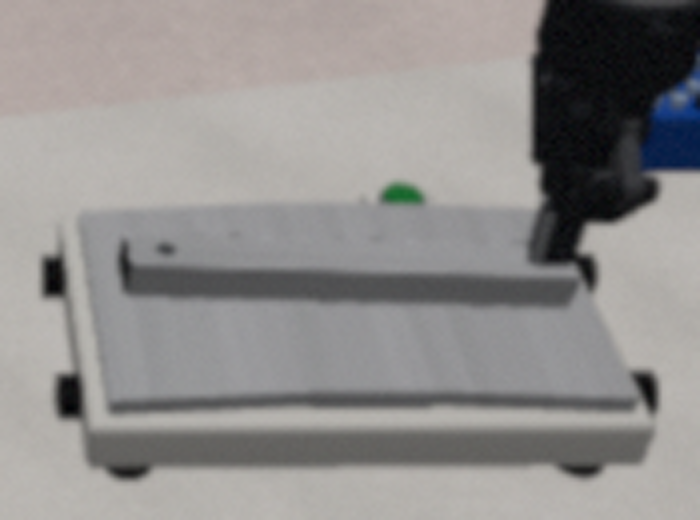

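The left end has sunk about 3.5 mm and seated firmly, and the right end has risen (top-left hole at row 248, was 259). I'll lift off.

Request:
{"name": "send_rows", "arguments": {
  "moves": "0 0 0 -0.002 0; 0 0 0 -0.001 0; 0 0 0 -0.001 0; 0 0 0 -0.001 0; 0 0 0 -0.001 0"
}}

```text
time: 13.95
tcp_pos: [579.6, 257.3, 93.0]
tool_rot: [[0.181, 0.984, -0.001], [0.984, -0.181, -0.001], [-0.001, -0.0, -1.0]]
wrist_force: [0.9, 0.6, 1.9]
grip_width: -0.3
```

Request:
{"name": "send_rows", "arguments": {
  "moves": "0 0 0 -0.002 0; 0 0 0 -0.005 0; 0 0 0 -0.02 0; 0 0 0 -0.03 0; 0 0 0 0 0"
}}

```text
time: 14.45
tcp_pos: [581.9, 259.0, 154.4]
tool_rot: [[0.181, 0.984, 0.006], [0.984, -0.181, 0.003], [0.004, 0.005, -1.0]]
wrist_force: [0.4, 0.2, 0.6]
grip_width: 0.0
```

```bash
python3 - <<'E'
from h import *
for n in ("scene",): cv2.imwrite(f"pics/{n}9.png",env.camera(n)[:,:,::-1])
go(561.3-108*.18,152-108*.984,110,79.6)
i=cv2.imread("pics/scene9.png")[130:260,345:520]; cv2.imwrite("pics/g9.png",cv2.resize(i,None,fx=4,fy=4,interpolation=cv2.INTER_CUBIC))
E
```

```text
t 14.5 pos [580.9 258.4 152.5] toolx yaw 79.59 tiltz [ 0.0035  0.0015 -1.    ] F [-0.39  0.34 -0.2 ] w -0.1 q7 -50.8
shift mm [-2.163e+02 -1.000e-01  4.200e+01] len 220.3 turn units -0.0
```

View pics/g9.png

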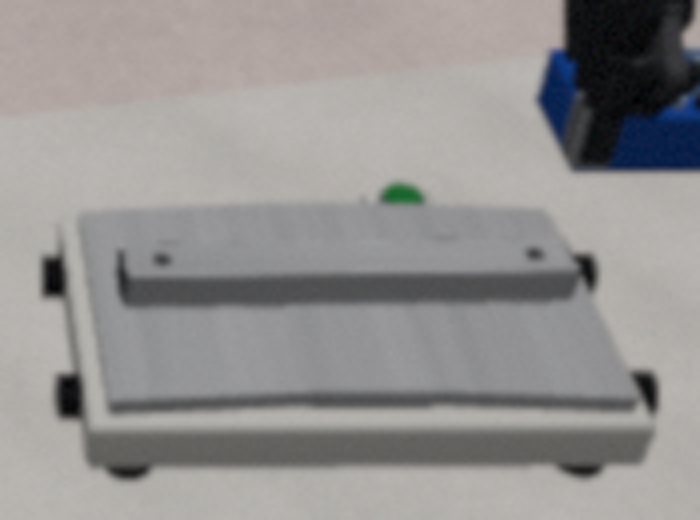

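The bar is level again, with its holes at the same pixels as before the press. I'll move to the right end.

Request:
{"name": "send_rows", "arguments": {
  "moves": "0 -0.035 0 0 0; 0 -0.045 0 0 0; 0 -0.045 0 0 0; 0 -0.045 0 0 0; 0 -0.035 0 0 0"
}}

```text
time: 15.0
tcp_pos: [541.2, 52.7, 149.4]
tool_rot: [[0.183, 0.983, -0.002], [0.983, -0.183, -0.002], [-0.002, -0.002, -1.0]]
wrist_force: [0.5, 0.0, 0.2]
grip_width: 0.3
```

Request:
{"name": "send_rows", "arguments": {
  "moves": "0 -0.01 0 0.015 0; 0 0 0 0.02 0; 0 0 0 0.007 0; 0 0 0 0 0; 0 0 0 0 0"
}}

```text
time: 15.5
tcp_pos: [541.0, 47.0, 108.5]
tool_rot: [[0.18, 0.984, -0.0], [0.984, -0.18, 0.0], [0.0, -0.0, -1.0]]
wrist_force: [0.0, -0.5, 0.5]
grip_width: 0.4
```

```bash
python3 - <<'E'
from h import *
for n in ("scene",): cv2.imwrite(f"pics/{n}10.png",env.camera(n)[:,:,::-1])
go(561.3-108*.18,152-108*.984,96,79.6)
i=cv2.imread("pics/scene10.png")[130:260,345:520]; cv2.imwrite("pics/g10.png",cv2.resize(i,None,fx=4,fy=4,interpolation=cv2.INTER_CUBIC))
E
```

```text
t 15.55 pos [541.2  47.1 108.8] toolx yaw 79.65 tiltz [ 6.e-04  3.e-04 -1.e+00] F [ 0.8   0.3  -0.39] w -0.0 q7 -34.1
shift mm [-1.2  0.8 12.8] len 12.9 turn units 0.01
```

View pics/g10.png

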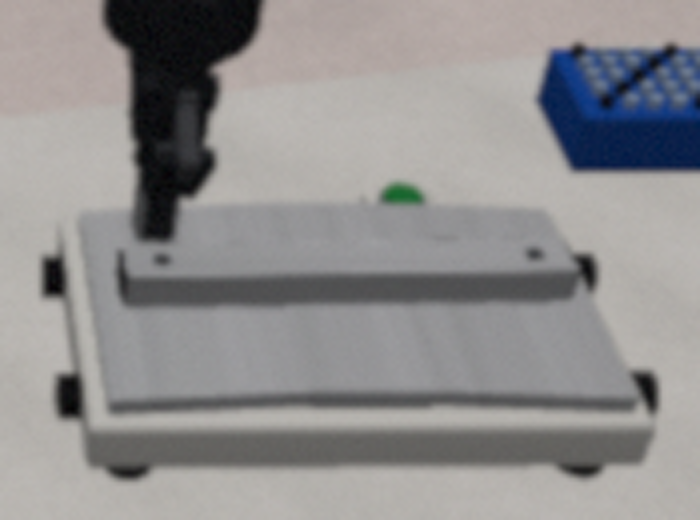

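The finger is above the right end, at column 155 with the bar end at 127. I'll nudge it 3 mm outward and lower it.

Request:
{"name": "send_rows", "arguments": {
  "moves": "0 -0.003 0.001 0.006 0; 0 0 0 0.006 0; 0 0 0 0.001 0; 0 0 0 0 0; 0 0 0 0 0"
}}

```text
time: 16.05
tcp_pos: [541.4, 43.3, 95.3]
tool_rot: [[0.18, 0.984, 0.0], [0.984, -0.18, 0.0], [0.0, -0.0, -1.0]]
wrist_force: [1.2, 0.6, 0.5]
grip_width: -0.2
```

Request:
{"name": "send_rows", "arguments": {
  "moves": "0 0 0 0.001 0; 0 0 0 0.001 0; 0 0 0 0.001 0; 0 0 0 0 0"
}}

```text
time: 16.45
tcp_pos: [541.4, 43.1, 92.3]
tool_rot: [[0.181, 0.984, 0.0], [0.984, -0.181, -0.0], [-0.0, 0.0, -1.0]]
wrist_force: [-0.4, -1.3, 1.9]
grip_width: 0.2
```

Request:
{"name": "send_rows", "arguments": {
  "moves": "0 0 0 0.001 0; 0 0 0 0.001 0; 0 0 0 0 0"
}}

```text
time: 16.75
tcp_pos: [541.3, 43.0, 90.2]
tool_rot: [[0.181, 0.984, -0.0], [0.984, -0.181, -0.0], [-0.0, -0.0, -1.0]]
wrist_force: [0.1, -1.4, 2.1]
grip_width: 0.5
```

Request:
{"name": "send_rows", "arguments": {
  "moves": "0 0 0 0.001 0; 0 0 0 0 0"
}}

```text
time: 16.95
tcp_pos: [541.4, 43.1, 89.3]
tool_rot: [[0.181, 0.984, 0.0], [0.984, -0.181, -0.0], [-0.0, 0.0, -1.0]]
wrist_force: [0.3, -1.6, 2.1]
grip_width: 0.1
```

Request:
{"name": "send_rows", "arguments": {
  "moves": "0 0 0 0.001 0; 0 0 0 0 0"
}}

```text
time: 17.15
tcp_pos: [541.5, 43.1, 89.1]
tool_rot: [[0.181, 0.984, 0.0], [0.984, -0.181, -0.001], [-0.001, 0.0, -1.0]]
wrist_force: [-3.2, -2.7, 11.8]
grip_width: -0.2
```

Force has jumped to 11.8 N at z = 89.1, so it is seated. I'll take a picture, then lift.

```bash
python3 - <<'E'
from h import *
for n in ("scene",): cv2.imwrite(f"pics/{n}11.png",env.camera(n)[:,:,::-1])
i=cv2.imread("pics/scene11.png")[130:260,345:520]; cv2.imwrite("pics/g11.png",cv2.resize(i,None,fx=4,fy=4,interpolation=cv2.INTER_CUBIC))
E
```

View pics/g11.png

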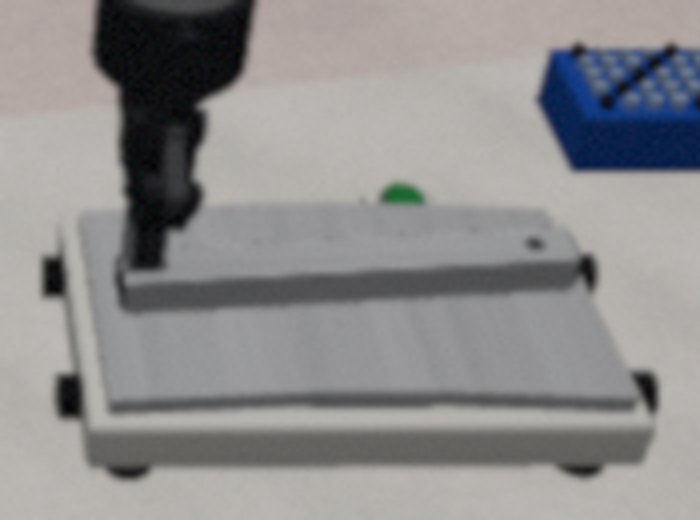

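Request:
{"name": "send_rows", "arguments": {
  "moves": "0 0 0 -0.002 0; 0 0 0 -0.001 0; 0 0 0 -0.001 0; 0 0 0 -0.001 0; 0 0 0 -0.001 0"
}}

```text
time: 17.7
tcp_pos: [541.1, 43.5, 94.1]
tool_rot: [[0.18, 0.984, -0.001], [0.984, -0.18, 0.0], [0.0, -0.001, -1.0]]
wrist_force: [-0.7, -0.7, -0.5]
grip_width: 0.1
```

Request:
{"name": "send_rows", "arguments": {
  "moves": "0 0 0 -0.002 0; 0 0 0 -0.005 0; 0 0 0 -0.02 0; 0 0 0 -0.04 0; 0 0 0 -0.04 0"
}}

```text
time: 18.2
tcp_pos: [540.6, 43.3, 202.3]
tool_rot: [[0.18, 0.984, -0.002], [0.984, -0.18, 0.0], [-0.0, -0.002, -1.0]]
wrist_force: [1.6, -0.1, -0.7]
grip_width: -0.5
```

Request:
{"name": "send_rows", "arguments": {
  "moves": "0 -0.04 0 0 0; 0 -0.04 0 0 0; 0 -0.04 0 0 0; 0 -0.04 0 0 0; 0 -0.04 0 0 0"
}}

```text
time: 18.7
tcp_pos: [504.7, -155.0, 201.7]
tool_rot: [[0.18, 0.984, 0.0], [0.984, -0.18, -0.0], [-0.0, 0.0, -1.0]]
wrist_force: [0.7, -0.3, -0.1]
grip_width: 0.2
```

Request:
{"name": "send_rows", "arguments": {
  "moves": "0 -0.04 0 0 0; 0 -0.02 0 0 0; 0 0 0 0 0; 0 0 0 0 0; 0 0 0 0 0"
}}

```text
time: 19.2
tcp_pos: [494.8, -210.8, 201.4]
tool_rot: [[0.178, 0.984, 0.0], [0.984, -0.178, 0.001], [0.001, 0.0, -1.0]]
wrist_force: [-0.4, 0.5, 0.4]
grip_width: 0.2
```

```bash
python3 - <<'E'
from h import *
for n in ("scene","top"): cv2.imwrite(f"pics/{n}12.png",env.camera(n)[:,:,::-1])
go(560,0,200,79.6)
i=cv2.imread("pics/scene12.png")[130:255,345:520]; j=cv2.imread("pics/top12.png")[130:255,95:285]
cv2.imwrite("pics/g12.png",cv2.resize(i,None,fx=4,fy=4,interpolation=cv2.INTER_CUBIC)); cv2.imwrite("pics/h12.png",cv2.resize(j,None,fx=4,fy=4,interpolation=cv2.INTER_CUBIC))
E
```

```text
t 19.3 pos [ 494.9 -210.9  201.4] toolx yaw 79.74 tiltz [ 2.e-04  5.e-04 -1.e+00] F [-0.13 -0.67 -0.26] w -0.1 q7 -0.5
shift mm [219.1  26.5   1.5] len 220.7 turn units 0.03
```

View pics/g12.png

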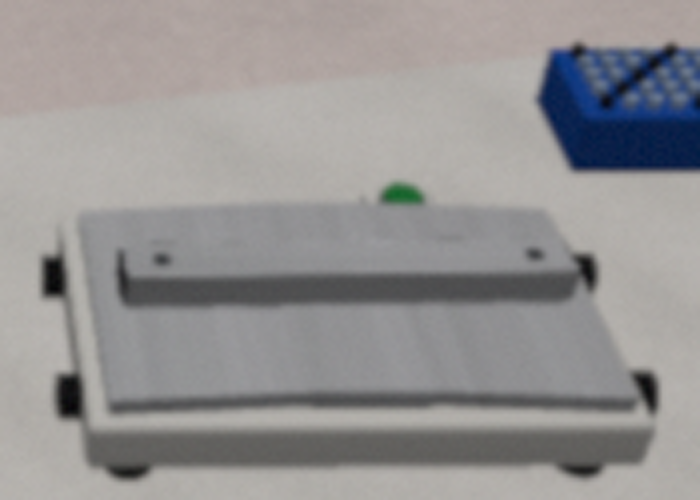

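View pics/h12.png

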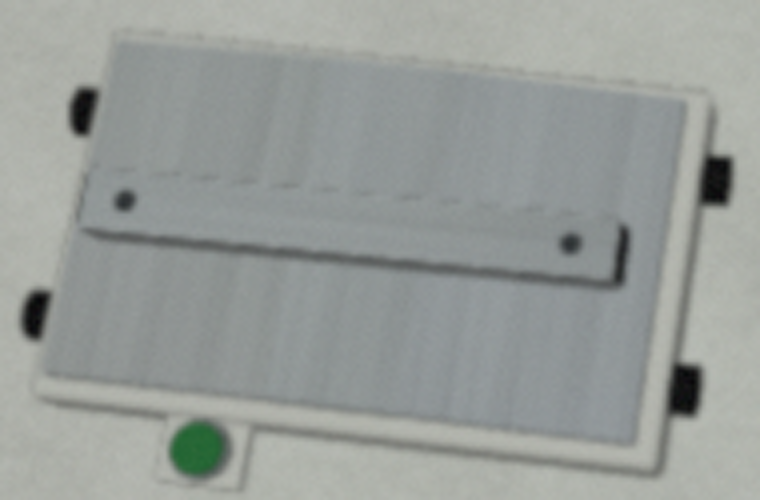

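The bar is level, with its holes at (162,259) and (535,254) exactly as before the presses. I'll make one centring check from the top view, then sign off.

```bash
python3 - <<'E'
from h import *
h=crop([(124,201),(570,243)],95,130); a,b=ray("top",*h[0],82),ray("top",*h[1],82)
print(((a+b)/2).round(1),np.degrees(np.arctan2(*(a-b)[[1,0]])).round(2),np.linalg.norm(a-b).round(1)," face top-fit 562.3 153.1 -10.4")
env.sign_off()
E
```

```text
[561.4 153.9  82. ] 80.03 200.4  face top-fit 562.3 153.1 -10.4
the job is handed in; nothing more can be done
```

The long straightedge is lying level across the middle of the face, and both ends have been rocked onto the slope in the order you asked. I handed the job in at about 19.3 s with the arm parked clear.

- **Placing:** I picked the bar up at its middle, turned it along the face's long side and lowered it until contact. At release the wrist force along z was about +5 N and the tool was about 75 mm up. The short bar was not touched.
- **Left end:** With closed fingers I met the bar at about 92.7 mm and pressed to 89.2 mm, where it seated with about 17 N. After lift-off its holes were back at the same pixels, so it came level.
- **Right end:** I pressed to 89.1 mm, where it seated with about 12 N, and it came level the same way.
- **Last check:** From the top camera the bar's centre is about 1 mm from the face centre, and it is about 0.4° off parallel.

The two cameras disagreed by about 3 mm on the face's position. This is within the calibration error and well inside the 60 mm flat strip. No check failed.

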